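# Load the vial block and set the mixer to its fast stage

### The job

On the lab mixer, push the vial block along its channel until it sits fully home against the blue back stop; then push the red speed lever past its first click, all the way to the second stop (the two-dot mark), and leave it there. Only push: do not lift or tip the vial block, do not move the lever before the block is home, and leave everything else where it stands.

Things in the scene. Friction and masses are not known exactly. Their poses are not given: they have to be found in the camera images.
- mixer: White bench mixer, fixed to the table, 260 (x) by 280 (y) by 70 mm high. Origin: centre of its underside; x points away from the operator side towards its back, y to its left, z up. Its flat top deck is at z = 70 mm. A channel along x lies at y = 22 to 98 mm between two steel walls 8 mm thick and 12 mm high (from x = -130 to 85 mm); it ends at a blue back stop whose face is at x = 85 mm (30 mm high, y = 10 to 110 mm). The lever's slot lies at x = -75 mm, y = -40 to -100 mm.
- block_center (a point): Centre of the loose vial block, an aluminium block 80 mm long (x), 70 mm wide (y) and 40 mm high, 0.3 to 0.6 kg, with six small capped vials standing 20 mm above its top. It stands on the mixer's deck in the channel (centre 20 mm above the deck) with 3 mm clearance on either side. It starts 40 to 75 mm short of the back stop; fully home, its centre is at x = 45 mm, y = about 60 mm in the mixer's frame. Axes nearly those of the mixer.
- lever (a joint): Slide of the red speed lever, in m: 0 = off (bar mark), 0.030 = first detent (one dot), 0.060 = second stop (two dots). It grows as the lever moves along the mixer's -y (to the mixer's right, away from the channel). A sprung detent holds each of the three positions: moving on from each takes about 4 N; from about 0.052 on it snaps to the second stop by itself, below about 0.050 (let go) it falls back to the first detent. A hard stop ends the travel at 0.060.
- lever_tab (a point): Centre of the red lever tab, 24 mm (mixer x) by 12 mm (along the slide, mixer y) by 34 mm high; its foot is 2 mm above the deck, so this point is 19 mm above the deck. Axes as the mixer's; moves with the lever.
- vial: Small vial with green cap, 24 mm wide, 45 mm high, standing on the mixer's deck at its right rear; leave it. Origin: centre of its underside.
- reagent: Small reagent jar with yellow cap, 40 mm wide, 60 mm high, standing on the mixer's deck near its back; leave it. Origin: centre of its underside.
- spray: Bottle with black cap, 60 mm wide, 170 mm high, on the table; leave it. Origin: centre of its underside.
- pen_cup: Green pen cup, 72 mm wide, 90 mm high, pens up to 135 mm, on the table; leave it. Origin: centre of its underside.
- tape_dispenser: Black tape dispenser, 130 by 55 by 83 mm, on the table; leave it. Origin: centre of its underside.
- notebook: Stack of two notebooks, 190 by 140 by 26 mm, on the table; leave it. Origin: centre of its underside.
- mouse: Black computer mouse, round, 62 mm wide, 31 mm high, on the table; leave it. Origin: centre of its underside.
There are look-alikes about, which are no part of the job. There is more than one size of the part that bears block_center; the job needs the largest.

How it is judged:
On the way, in this order (a step that is already met when the one before it is completed fails the run):
1. the vial block is fully home against the back stop (x of block_center in the frame of mixer above 0.041 m and z of block_center in the frame of mixer below 0.094 m), for 0.2 s.
2. the lever is at its second stop (value of joint lever above 0.057 m), for 0.2 s.
At the end, for the whole second after the job is handed in: The vial block stands flat in its channel within 4 mm of the back stop, and the lever rests within 3 mm of its second stop (all of step 1 and value of joint lever above 0.057 m and angle between block_center's own z axis and vertical below 0.05 rad and velocity of joint lever below 0.01 m/s); the robot touches nothing.
It fails at once if the vial block is lifted (more than 8 mm) off the deck or tipped (z of block_center in the frame of mixer above 0.098 m or angle between block_center's own z axis and vertical above 0.2 rad).
It fails at once if the lever is moved while the vial block is not home (value of joint lever above 0.012 m and x of block_center in the frame of mixer below 0.039 m).
It fails at once if a bystander is moved more than 20 mm or tipped (distance of any of vial, reagent, spray, pen_cup, tape_dispenser, notebook, mouse from where it was at the start of the episode above 0.02 m or angle between any of vial, reagent, spray, pen_cup, tape_dispenser, notebook, mouse's own z axis and vertical above 0.4 rad).
It also fails if it takes over 53 s, if anything falls off the work surface, if the arm or the gripper's body presses on something with over 40 N, if the wrist force passes 120 N, or if a joint passes its speed limit or range.

### The arm

A 6-joint arm with a two-finger parallel gripper is mounted at the origin on the work surface. World frame = base frame: x ahead of the robot, y to its left, z up, the work surface at z = 0. Lengths are in m, angles in rad, forces in N, time in s.
With the tool pointing down it reaches from about 0.35 to 0.875 m from the base axis. Payload 4.2 kg.
Tool frame: the origin (TCP) lies on the centre line of the jaws, within the pads' length; the fingertips stand 14 mm ahead of it and the grasp point (between the pads) lies 5 mm behind it; x points along the fingers, y is the direction in which the jaws open and shut, and the axes are right-handed (so a half turn about x gives the same grasp; the last joint's range is limited). The gripper opens to 85 mm and grips with 20 to 120 N. Pads are 22 mm wide; open, the fingers measure 114 mm over their backs; the gripper's body (76 mm by 85 mm) begins 54 mm behind the grasp point. The pads swing forward as they close: fully open they stand 13 mm farther back than shut.
Start: joints at [1.486, 0.385, 0.008, 0, -1.194, -0.259], TCP at [0.211, 0.588, 0.245] pointing down, gripper open.
Joint ranges: [-3.14, 3.14], [-1.21, 2.06], [-1.07, 1.41], [-3.16, 2.05], [-2.99, -0.16], [-3.1, 3.1]. Speed limits (rad/s): [2.79, 2.79, 3.14, 3.14, 3.14, 3.14].

### API

Orientations are given as a unit quaternion [x, y, z, w].
In Python, from rig import state, read_camera, hand_in, outline_of gives the robot as it stands. The module is installed in compiled form; this text tells all that it offers.
- The arm moves only by the tool move_arm, never from a script. Its argument "commands" is text: rows parted by semicolons, each of 5 numbers parted by spaces: the shift along the world's x, y, z in cm, then the turn about the world's z in rad, then the finger opening in cm, from 0 to 8.54. A call has 1 to 20 rows; each row is the pose to reach, as a shift and turn from the pose measured when the call began; what a row does not reach only later rows make up. A row lasts 1/8 s, in which the tool goes at most 62.5 mm and 10.7 degrees, less where a joint would pass 70% of its speed; a pose out of reach is approached as far as the arm can. A call with a gripper value outside its range is refused whole. The fingers move at their own pace and stop on an object; the grip force is fixed at half the most. Time passes only in rows, so rows that repeat a pose let the fingers close. It gives the time, the measured TCP pose, the force and the opening at its end, in the units of the state.
- state(): the state, without advancing time (a new reading comes with each control period).
- read_camera(name): name is "scene" or "top" or "wrist"; returns a dict with "color" (400x640x3 uint8, blue, green, red), "range_z" (400x640 float32, m along the optical axis (not along the pixel's ray), 0 where there is no reading), "vertical_fov" (degrees; the focal length in pixels is half the picture's height over the tangent of half this angle, whatever the lens; pixels are square), "cx", "cy" (the principal point, pixels), "distortion" ([k1, k2, p1, p2, k3] as OpenCV has them; the pictures are not rectified), "T" (4x4, takes a point from camera to world coordinates); the wrist camera has in their place "mount" (4x4, takes a point from camera to tool coordinates, whose origin is the TCP and whose axes are the tool frame's). Camera axes: x right, y up, looking along -z (the intrinsics and any distortion apply to the point x, -y, -z); pixel columns grow to the right and rows downward; lengths in m; the calibration is good to about 2 mm. A picture is of the moment at which its call begins: read the wrist's pose just before it.
- hand_in(): hands the job in, once; it reports no verdict.
Trained networks look in a picture, given as the dict that the camera call returned (one of the last four; its "shot" number tells which), for a name from the list of things; names that differ only in an ending like _2 or _b are one class to them, and where a whole thing is asked for, a point or a joint stands for the part that bears it (a point fixed in the world has none). Each returns a list of dicts, best first, with "p" (0 to 1); they miss things now and then, are a little off and sometimes report something else, mostly with a low value. They report only what shows in the picture. A call takes as long as a camera call. They do not tell look-alikes from the thing itself.
- outline_of(name, picture): "mask" (400x640 bool, what is visible of it) and "at" ([row, column] in pixels, amid what is visible of it).
The state is a dict: "time_s": time; "q": joint angles; "qvel": joint speeds; "effort": joint torques, N m; "ee_pos": TCP position; "orientation": TCP orientation; "ft_force": force on the tool from outside, world axes, zero at the start; "torque": the same for the moment, N m; "width": finger opening in m.
Only numpy, scipy, OpenCV 4.12 (cv2) and the standard library are available. Lean on these libraries where they do the work, as an engineer would, in place of code of your own. Each camera call takes 0.05 s, during which the arm holds its last target. There are 200 camera calls.

## Working session

There is one attempt and no reset: what is moved stays moved. The work goes in short steps, Python scripts to look and compute and a tool call to move; the robot and the scene stay as the last step left them, time stands still between calls to the robot, and variables do not carry over. Pictures are saved under pics/ and viewed, about 8 in all and at most 12, crops included, and the job is handed in when it is done.

Besides the shell and the picture viewer there is one more tool, called after ">>>" as name(argument=value, ...), one argument or row to a line, values as JSON. move_arm: Moves the arm, as the interface text tells. Its arguments: {"type":"object","properties":{"commands":{"type":"string"}},"required":["commands"]}

```bash
mkdir -p pics; cat > h.py <<'E'
import numpy as np, cv2
from rig import *
def cloud(c):
    """world point per pixel (HxWx3), nan where no range"""
    f=200/np.tan(np.radians(c["vertical_fov"])/2)
    K=np.array([[f,0,c["cx"]],[0,f,c["cy"]],[0,0,1.]])
    v,u=np.mgrid[0:400,0:640]
    p=cv2.undistortPoints(np.stack([u,v],-1).reshape(-1,1,2).astype(np.float64),K,np.array(c["distortion"],float)).reshape(400,640,2)
    z=np.where(c["range_z"]>0,c["range_z"],np.nan)
    P=np.stack([p[...,0]*z,-p[...,1]*z,-z],-1)
    T=c["T"] if "T" in c else None
    if T is None:
        from scipy.spatial.transform import Rotation as R
        s=c["st"];W=np.eye(4);W[:3,:3]=R.from_quat(s["orientation"]).as_matrix();W[:3,3]=s["ee_pos"];T=W@np.array(c["mount"])
    T=np.array(T);return P@T[:3,:3].T+T[:3,3]
E
python3 - <<'E'
from h import *
for n in ["scene","top"]:
    c=read_camera(n);cv2.imwrite(f"pics/{n}.png",c["color"]);P=cloud(c)
    np.save(f"{n}.npy",P)
    for k in ["mixer","block_center","lever","vial","reagent","spray","pen_cup","tape_dispenser","notebook","mouse"]:
        for o in outline_of(k,c)[:3]:
            q=P[o["mask"]];print(n,k,round(o["p"],2),np.round(o["at"]),o["mask"].sum(),np.round(np.nanmedian(q,0),3),np.round(np.nanmax(q,0),3), np.round(np.nanmin(q,0),3))
print(state()["orientation"],state()["ee_pos"])
E
```

```text
scene mixer 0.77 [250. 303.] 6784 [0.627 0.088 0.071] [0.778 0.218 0.111] [ 0.46  -0.12   0.008]
scene block_center 0.89 [303. 386.] 490 [0.501 0.3   0.032] [0.528 0.32  0.054] [ 0.464  0.266 -0.002]
scene block_center 0.83 [261. 309.] 887 [0.64  0.12  0.111] [0.682 0.149 0.135] [0.585 0.04  0.068]
scene block_center 0.69 [245. 403.] 418 [0.348 0.165 0.031] [0.368 0.196 0.053] [ 0.3    0.108 -0.001]
scene vial 0.65 [223. 290.] 105 [ 0.62  -0.034  0.103] [ 0.629 -0.028  0.121] [ 0.607 -0.051  0.072]
scene vial 0.22 [157. 232.] 732 [ 0.627 -0.435  0.034] [ 0.685 -0.395  0.089] [ 0.551 -0.543 -0.007]
scene reagent 0.56 [238. 266.] 245 [ 0.705 -0.005  0.114] [0.721 0.005 0.137] [ 0.686 -0.035  0.071]
scene spray 0.8 [304. 470.] 893 [0.33  0.431 0.101] [0.346 0.454 0.176] [ 0.218  0.36  -0.   ]
scene spray 0.21 [156. 234.] 664 [ 0.627 -0.434  0.034] [ 0.683 -0.395  0.089] [ 0.55  -0.533  0.001]
scene pen_cup 0.93 [346. 381.] 1072 [0.601 0.408 0.057] [0.64  0.446 0.136] [ 0.525  0.338 -0.005]
scene tape_dispenser 0.93 [154. 233.] 741 [ 0.625 -0.434  0.034] [ 0.683 -0.395  0.089] [ 0.531 -0
[... 584 characters left out ...]
0.302  0.119 -0.003]
top spray 0.62 [248. 205.] 287 [0.315 0.404 0.11 ] [0.341 0.434 0.179] [ 0.284  0.387 -0.01 ]
top pen_cup 0.57 [176. 213.] 369 [0.603 0.405 0.046] [0.639 0.474 0.137] [ 0.565  0.368 -0.007]
top tape_dispenser 0.58 [181. 423.] 434 [ 0.615 -0.445  0.036] [ 0.681 -0.403  0.09 ] [ 0.555 -0.5    0.001]
top notebook 0.8 [228. 443.] 1626 [ 0.414 -0.547  0.025] [ 0.522 -0.46   0.037] [ 0.311 -0.648 -0.013]
top mouse 0.51 [215. 213.] 186 [0.447 0.402 0.025] [0.477 0.435 0.036] [ 0.419  0.375 -0.007]
top mouse 0.26 [148. 318.] 97 [ 0.695 -0.023  0.128] [ 0.715 -0.003  0.139] [ 0.679 -0.039  0.075]
[ 0.69668525 -0.12095798 -0.69667983 -0.1209795 ] [0.21066233 0.58842608 0.24532199]
```

```bash
python3 - <<'E'
from h import *
a=cv2.imread("pics/top.png")[110:290,180:380];b=cv2.imread("pics/scene.png")[190:370,220:420]
cv2.imwrite("pics/ab.png",cv2.resize(np.vstack([b,a])[:, :],None,fx=1,fy=1))
cv2.imwrite("pics/ab.png",np.hstack([cv2.resize(x,(400,360),interpolation=cv2.INTER_CUBIC) for x in (a,b)]))
for n in ["top","scene"]:
    P=np.load(n+".npy");m=(abs(P[...,2]-.0705)<.006)&(abs(P[...,0]-.62)<.19)&(abs(P[...,1]-.05)<.2)
    q=P[m][:,:2].astype(np.float32);r=cv2.minAreaRect(q);print(n,m.sum(),r)
    img=cv2.imread(f"pics/{n}.png").astype(int);B,G,R=img[...,0],img[...,1],img[...,2]
    inm=(P[...,2]>.066)&(abs(P[...,0]-.62)<.19)&(abs(P[...,1]-.05)<.2)
    for nm,k in (("red",(R>110)&(G<R*.55)&(B<R*.55)&inm),("blue",(B>90)&(R<B*.6)&inm)):
        s=P[k];print(nm,len(s),np.median(s,0).round(4),s.min(0).round(4),s.max(0).round(4))
E
```

```text
top 3173 ((0.6171204447746277, 0.04127724468708038), (0.28100040555000305, 0.2601452171802521), 74.46558380126953)
red 15 [0.5336 0.0229 0.1046] [0.5253 0.0189 0.0709] [0.5417 0.0326 0.1134]
blue 288 [0.7293 0.0788 0.1008] [0.5955 0.0246 0.0883] [0.7608 0.1247 0.1359]
scene 4846 ((0.6169171333312988, 0.0481642410159111), (0.28508460521698, 0.26024678349494934), 74.5645523071289)
red 31 [0.5351 0.0298 0.1059] [0.5077 0.0069 0.0724] [0.5477 0.0369 0.1108]
blue 513 [0.7323 0.0859 0.1008] [0.5976 0.0293 0.0687] [0.7648 0.1315 0.1354]
```

View pics/ab.png

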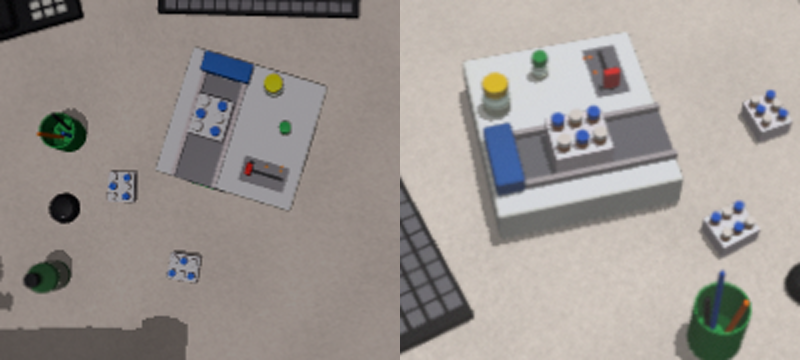

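```bash
python3 - <<'E'
from h import *
from scipy.spatial.transform import Rotation as R
s=state();print(R.from_quat(s["orientation"]).as_matrix().round(3),s["time_s"])
c=read_camera("wrist");print(np.round(c["mount"],3),c["vertical_fov"])
E
```

```text
[[ 0.    -0.337 -0.941]
 [ 0.    -0.941  0.337]
 [-1.    -0.    -0.   ]] 1.1
[[-0.001  0.3   -0.954 -0.128]
 [ 1.     0.    -0.001 -0.001]
 [-0.    -0.954 -0.3   -0.076]
 [ 0.     0.     0.     1.   ]] 64.6686995088233
```

>>> move_arm(
  commands="0 0 6 0 0; 4 -5 8 0.07 0; 7 -10 8 0.07 0; 10 -15 8 0.07 0; 14 -20 8 0.07 0; 17 -25 8 0.07 0; 20 -30 8 0.07 0; 24 -35 8 0.07 0; 27 -40 8 0.07 0; 31 -45 8 0.07 0; 35 -50 8 0.07 0; 39 -54 8 0.07 0; 39 -54 8 0.07 0; 39 -54 8 0.07 0; 39 -54 8 0.07 0; 39 -54 8 0.07 0",
)

```text
time_s: 3.15
ee_pos: [0.6001, 0.0495, 0.3259]
orientation: [0.701, -0.096, -0.7, -0.096]
ft_force: [-0.8, 0.7, -0.7]
width: 0.0001
```

```bash
cat > w.py <<'E'
from h import *
import sys
s=state();c=read_camera("wrist");c["st"]=s;P=cloud(c);np.save("w.npy",P);cv2.imwrite(sys.argv[1],c["color"])
m=(abs(P[...,2]-.0705)<.006)&(abs(P[...,0]-.62)<.19)&(abs(P[...,1]-.05)<.2)
print("deck z",np.median(P[m][:,2]),cv2.minAreaRect(P[m][:,:2].astype(np.float32)))
img=c["color"].astype(int);B,G,R=img[...,0],img[...,1],img[...,2]
inm=(P[...,2]>.066)&(abs(P[...,0]-.62)<.19)&(abs(P[...,1]-.05)<.2)
for nm,k in (("red",(R>110)&(G<R*.55)&(B<R*.55)&inm),("blue stop",(B>90)&(R<B*.6)&inm&(P[...,2]>.095)&(P[...,2]<.105))):
    q=P[k]; print(nm,len(q),np.median(q,0).round(4),np.percentile(q,2,axis=0).round(4),np.percentile(q,98,axis=0).round(4),cv2.minAreaRect(q[:,:2].astype(np.float32)))
for o in outline_of("block_center",c)[:2]:
    q=P[o["mask"]];t=q[abs(q[:,2]-.11)<.004];print("block",o["p"],o["at"],len(q),cv2.minAreaRect(t[:,:2].astype(np.float32)),np.nanmedian(t,0))
for n in ("vial","reagent"):
    for o in outline_of(n,c)[:1]: print(n,o["p"],np.nanmedian(P[o["mask"]],0).round(3))
print(s["ee_pos"],s["time_s"],s["ft_force"])
E
python3 w.py pics/w1.png
```

```text
deck z 0.06907970302827471 ((0.6164993047714233, 0.04486954212188721), (0.28083816170692444, 0.26087868213653564), 74.68865966796875)
red 152 [0.5351 0.0264 0.1047] [0.5245 0.0198 0.1025] [0.5442 0.0328 0.106 ] ((0.5300351977348328, -0.00016197189688682556), (0.06559201329946518, 0.02199282869696617), 80.71770477294922)
blue stop 1628 [0.7437 0.101  0.0987] [0.7262 0.0695 0.0969] [0.7604 0.123  0.1004] ((0.7392467260360718, 0.09501846134662628), (0.05797061696648598, 0.03801203891634941), 74.82903289794922)
block 0.93 [268.3, 186.6] 1903 ((0.0, 0.0), (0.0, 0.0), 0.0) [nan nan nan]
block 0.7 [158.3, 268.3] 4872 ((0.6316614151000977, 0.102689728140831), (0.07030952721834183, 0.08015567809343338), 74.89271545410156) [0.63657184 0.10099289 0.10885702]
vial 0.58 [ 0.618 -0.04   0.113]
reagent 0.89 [ 0.698 -0.015  0.129]
[0.60006733 0.04948819 0.32594119] 3.15 [-0.77514801  0.65510072 -0.6606173 ]
  return np.nanmean(a, axis, out=out, keepdims=keepdims)
```

View pics/w1.png

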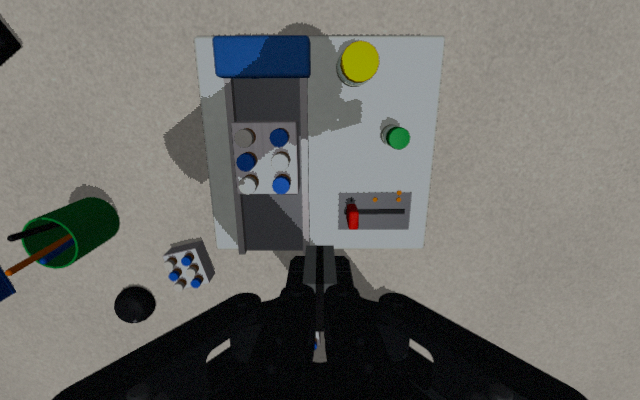

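>>> move_arm(
  commands="-3.7 7.2 0 0 0; -3.7 7.2 0 0 0; -3.7 7.2 -6 0 0; -3.7 7.2 -11 0 0; -3.7 7.2 -15 0 0; -3.7 7.2 -19 0 0; -3.7 7.2 -21 0 0; -3.7 7.2 -22.2 0 0; -3.7 7.2 -22.9 0 0; -3.7 7.2 -22.9 0 0; -3.7 7.2 -22.9 0 0",
)

```text
time_s: 4.72
ee_pos: [0.5639, 0.1212, 0.0975]
orientation: [0.701, -0.096, -0.7, -0.096]
ft_force: [-0.0, 0.1, 0.7]
width: -0.0002
```

>>> move_arm(
  commands="0.6 -0.16 0 0 0; 1.2 -0.32 0 0 0; 1.6 -0.43 0 0 0; 1.9 -0.51 0 0 0; 2.2 -0.6 0 0 0; 2.5 -0.68 0 0 0; 2.8 -0.76 0 0 0; 3.1 -0.84 0 0 0; 3.4 -0.93 0 0 0; 3.7 -1.01 0 0 0; 4 -1.09 0 0 0; 4.3 -1.17 0 0 0; 4.6 -1.25 0 0 0; 4.9 -1.34 0 0 0; 5.2 -1.42 0 0 0; 5.5 -1.5 0 0 0; 5.5 -1.5 0 0 0",
)

```text
time_s: 6.85
ee_pos: [0.6196, 0.1061, 0.0976]
orientation: [0.702, -0.096, -0.699, -0.097]
ft_force: [-0.1, -0.3, -0.6]
width: -0.0001
```

```bash
python3 w.py pics/w2.png 2>/dev/null; python3 - <<'E'
from h import *
from scipy.ndimage import median_filter
for n in ["scene","top"]:
    c=read_camera(n);P=cloud(c)
    for o in outline_of("block_center",c)[:3]:
        q=P[o["mask"]];q=q[q[:,2]>.1]
        if len(q)>30: print(n,o["p"],np.median(q,0))
E
```

```text
deck z 0.06908550988906094 ((0.6077064275741577, 0.04768875986337662), (0.28069189190864563, 0.22990098595619202), 74.31588745117188)
red 188 [ 0.5406 -0.0347  0.0706] [ 0.5311 -0.0395  0.0694] [ 0.5445 -0.0039  0.0717] ((0.537484347820282, -0.021889589726924896), (0.014716638252139091, 0.03671080246567726), 0.6183449029922485)
blue stop 7645 [0.7199 0.0689 0.0988] [0.7056 0.0338 0.097 ] [0.7365 0.1242 0.1004] ((0.7209731340408325, 0.07913706451654434), (0.09925740212202072, 0.012229821644723415), 74.59232330322266)
block 0.67 [161.4, 322.9] 39513 ((0.6680065393447876, 0.09279923886060715), (0.07059870660305023, 0.08015389740467072), 74.12519836425781) [0.67634326 0.09165231 0.10891093]
vial 0.77 [ 0.62  -0.033  0.085]
reagent 0.8 [ 0.692 -0.001  0.103]
[0.61960625 0.10612434 0.0976015 ] 6.85 [-0.06564393 -0.28379209 -0.61567417]
scene 0.98 [0.67237196 0.10210695 0.11293248]
top 0.51 [0.67989417 0.06996332 0.1130532 ]
```

View pics/w2.png

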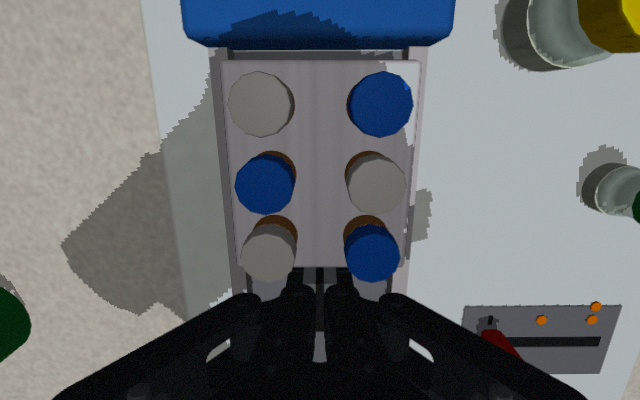

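>>> move_arm(
  commands="0.25 -0.07 0 0 0; 0.5 -0.14 0 0 0; 0.7 -0.19 0 0 0; 0.8 -0.22 0 0 0; 0.9 -0.25 0 0 0; 0.9 -0.25 0 0 0",
)

```text
time_s: 8.0
ee_pos: [0.6273, 0.1039, 0.0978]
orientation: [0.701, -0.096, -0.7, -0.096]
ft_force: [-5.6, 2.2, 3.6]
width: -0.0
```

>>> move_arm(
  commands="0.2 -0.05 0 0 0; 0.3 -0.08 0 0 0; 0.3 -0.08 0 0 0",
)

```text
time_s: 8.38
ee_pos: [0.6274, 0.1036, 0.0979]
orientation: [-0.699, 0.096, 0.702, 0.096]
ft_force: [-12.1, 4.4, 7.0]
width: 0.0001
```

```bash
python3 w.py pics/w3.png 2>/dev/null
```

```text
deck z 0.06905899478396038 ((0.614778995513916, 0.04567410796880722), (0.2807290852069855, 0.23067718744277954), 74.34977722167969)
red 176 [ 0.5408 -0.0346  0.0706] [ 0.5314 -0.0396  0.0695] [ 0.5447 -0.0043  0.0716] ((0.5417281985282898, -0.022152170538902283), (0.036068204790353775, 0.014427496120333672), 75.65394592285156)
blue stop 8620 [0.7227 0.0567 0.0989] [0.706  0.0318 0.0972] [0.7441 0.1238 0.1003] ((0.7249699831008911, 0.07791677862405777), (0.09896977245807648, 0.019657399505376816), 74.38685607910156)
block 0.84 [164.3, 321.3] 39959 ((0.6739628314971924, 0.09093235433101654), (0.07049596309661865, 0.08354245871305466), 74.3989028930664) [0.68441387 0.08930545 0.10890767]
vial 0.71 [ 0.621 -0.033  0.086]
reagent 0.76 [ 0.697 -0.001  0.107]
[0.62736117 0.10357328 0.09786533] 8.375 [-12.11781597   4.44829542   7.04406907]
```

View pics/w3.png

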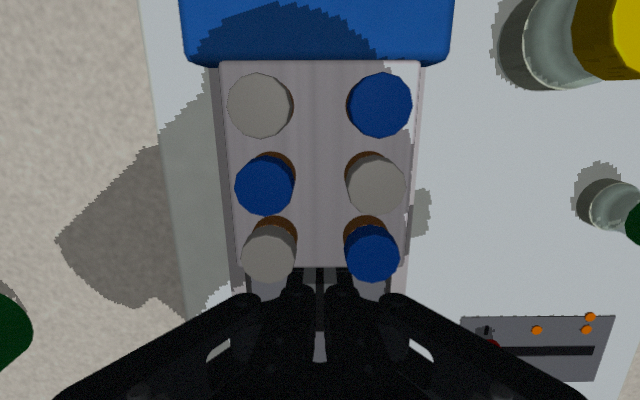

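>>> move_arm(
  commands="-0.5 0.14 0 0 0; -1.5 0.4 0 0 0; -3 0.8 0 0 0; -3 0.8 4 0 0; -3.5 0.9 8 0 0; -6 -1.5 8 0 0; -8.4 -4.2 8 0 0; -8.4 -4.2 8 0 0; -8.4 -4.2 8 0 0; -8.4 -4.2 5 0 0; -8.4 -4.2 3 0 0; -8.4 -4.2 1.2 0 0; -8.4 -4.2 0.2 0 0; -8.4 -4.2 0.2 0 0; -8.4 -4.2 0.2 0 0",
)

```text
time_s: 10.45
ee_pos: [0.544, 0.0619, 0.1005]
orientation: [-0.699, 0.096, 0.702, 0.096]
ft_force: [0.1, -0.1, 0.8]
width: 0.0004
```

```bash
python3 w.py pics/w4.png 2>/dev/null | grep -v deck
```

```text
red 1033 [0.5377 0.0248 0.1045] [ 0.5274 -0.0388  0.0697] [0.5447 0.0316 0.1059] ((0.5348923206329346, -0.003762912005186081), (0.07328961044549942, 0.022242311388254166), 88.21519470214844)
```

View pics/w4.png

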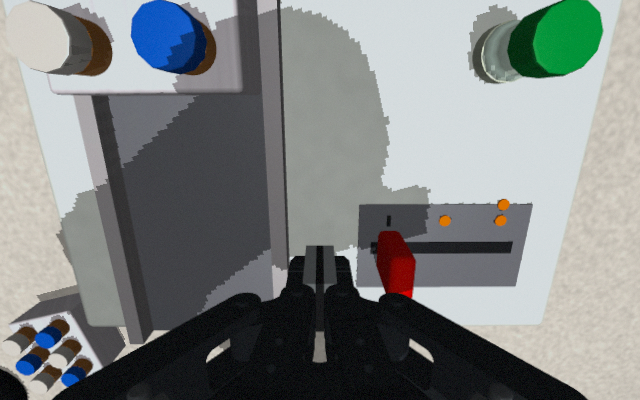

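>>> move_arm(
  commands="-0.13 -0.5 0 0 0; -0.26 -0.96 0 0 0; -0.4 -1.45 0 0 0; -0.53 -1.93 0 0 0; -0.66 -2.4 0 0 0; -0.8 -2.9 0 0 0; -0.92 -3.4 0 0 0; -1.06 -3.9 0 0 0; -1.2 -4.35 0 0 0; -1.32 -4.8 0 0 0; -1.45 -5.3 0 0 0; -1.58 -5.8 0 0 0; -1.7 -6.2 0 0 0; -1.8 -6.6 0 0 0; -1.8 -6.6 0 0 0",
)

```text
time_s: 12.38
ee_pos: [0.5258, -0.0043, 0.1006]
orientation: [-0.699, 0.096, 0.702, 0.096]
ft_force: [-0.3, -0.4, -0.2]
width: 0.0001
```

```bash
python3 w.py pics/w5.png 2>/dev/null | grep -v deck
```

```text
red 448 [ 0.5324 -0.0243  0.0712] [ 0.5112 -0.0395  0.0695] [ 0.5439 -0.0045  0.1057] ((0.5270704627037048, -0.022295009344816208), (0.034303758293390274, 0.03685710206627846), 1.4119325876235962)
```

View pics/w5.png

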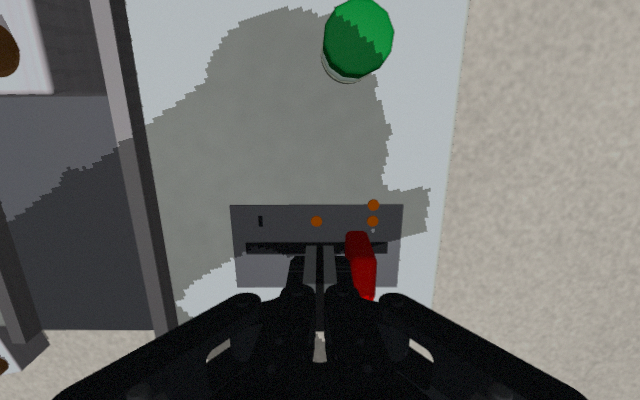

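>>> move_arm(
  commands="-0.08 -0.3 0 0 0; -0.16 -0.6 0 0 0; -0.2 -0.75 0 0 0; -0.24 -0.9 0 0 0; -0.24 -0.9 0 0 0",
)

```text
time_s: 13.05
ee_pos: [0.5237, -0.013, 0.1006]
orientation: [-0.699, 0.096, 0.702, 0.096]
ft_force: [-1.2, 2.9, -0.3]
width: -0.0003
```

>>> move_arm(
  commands="-0.05 -0.2 0 0 0; -0.08 -0.3 0 0 0; -0.08 -0.3 0 0 0",
)

```text
time_s: 13.42
ee_pos: [0.5237, -0.0135, 0.1007]
orientation: [-0.7, 0.094, 0.701, 0.098]
ft_force: [-1.6, 13.0, 0.4]
width: -0.0002
```

Hard stop reached. Back off along +y, rise, and look.

>>> move_arm(
  commands="0.08 0.3 0 0 0; 0.26 1 0 0 0; 0.4 1.5 0 0 0; 0.4 1.5 3 0 0; 0.4 1.5 8 0 0; 2 3 14 0 0; 5 5 20 0 0; 7 6 22 0 0; 7 6 22 0 0; 7 6 22 0 0; 7 6 22 0 0",
)

```text
time_s: 14.8
ee_pos: [0.5926, 0.046, 0.3193]
orientation: [-0.699, 0.095, 0.702, 0.097]
ft_force: [-0.0, -0.5, -0.3]
width: -0.0001
```

```bash
python3 w.py pics/w6.png 2>/dev/null
```

```text
deck z 0.06904730531165348 ((0.616207480430603, 0.04504592716693878), (0.2805187702178955, 0.26095402240753174), 74.7081298828125)
red 158 [ 0.5185 -0.031   0.1048] [ 0.5079 -0.037   0.1032] [ 0.5285 -0.0248  0.1065] ((0.5208483934402466, -0.03211124241352081), (0.010511535219848156, 0.027718737721443176), 74.22850036621094)
blue stop 2183 [0.7414 0.0955 0.0987] [0.7233 0.0595 0.0969] [0.7603 0.1222 0.1004] ((0.7380797863006592, 0.08950261026620865), (0.06767486035823822, 0.03894481435418129), 75.11551666259766)
block 0.82 [107.6, 260.0] 5581 ((0.6753410696983337, 0.09019564837217331), (0.07033088803291321, 0.07969781756401062), 74.70032501220703) [0.67765095 0.0880333  0.10882449]
block 0.72 [267.2, 182.3] 1892 ((0.0, 0.0), (0.0, 0.0), 0.0) [nan nan nan]
vial 0.71 [ 0.617 -0.04   0.113]
reagent 0.85 [ 0.697 -0.015  0.129]
[0.59261794 0.04603026 0.31934856] 14.8 [-0.00810492 -0.45208153 -0.34592799]
```

View pics/w6.png

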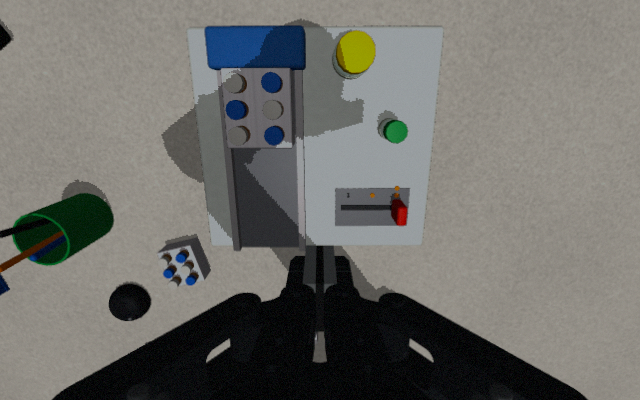

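```bash
python3 -c "from rig import *;print(hand_in())"
```

```text
the job is handed in; nothing more can be done
None
```

The job is done and handed in at about 15 s of the 53 s allowed; `hand_in()` reports no verdict. I pushed the vial block home against the blue back stop, then pushed the red lever through its first click to the second stop. After that I backed the arm off and raised it clear.

My last checks, from the final wrist picture:
- **Block:** its centre is at about x = 0.045 m in the mixer's frame, and its top is at the standing height. It touched the stop with about 14 N on the tool.
- **Lever:** the tab moved about 59.8 mm from off, sits at the two-dot mark, and met the hard stop at about 13 N.
- **Other things:** the vial and jar read within 1 mm of where they were before. The cup and mouse look unmoved in the picture. The spray bottle, tape dispenser and notebook were not checked again, but the arm never came near the last two, and it passed the bottle at a raised height at the start.
- **Robot:** it touches nothing, and the tool force reads under 1 N.

One disagreement: the scene and top cameras differed by about 7 mm in y on the mixer's position. I worked from the wrist camera, whose readings matched the given dimensions.

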